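Dock the sample sled and clip its cover home

ROBOT

A 7-joint arm with a two-finger parallel gripper is mounted at the origin on the work surface. World frame = base frame: x ahead of the robot, y to its left, z up, the work surface at z = 0. Lengths are in mm, angles in rad, forces in N, time in s.
With the tool pointing down it reaches from about 350 to 900 mm from the base axis. Payload 19.9 kg.
Tool frame: the origin (TCP) lies between the finger pads; the fingertips stand 14 mm ahead of it and the grasp point (between the pads) lies 5 mm behind it; z points along the fingers, y is the line along which they close (so a half turn about z gives the same grasp; the last joint's range is limited). The gripper opens to 94 mm and grips with 3 to 60 N. Pads are 16 mm wide; open, the fingers measure 119 mm over their backs; the gripper's body (75 mm by 177 mm) begins 78 mm behind the grasp point.
Start: joints at [-1.23, 0.417, -0.01, 1.614, 0.005, 1.111, -0.053], TCP at [233.438, 579.745, 197.025] pointing down, gripper open.
Joint ranges: [-2.81, 2.81], [-0.39, 2.02], [-1.27, 1.25], [0.06, 2.57], [-1.19, 4.33], [0.19, 2], [-2.82, 2.82]. Speed limits (rad/s): [1.89, 1.89, 2.39, 2.39, 3.01, 3.01, 3.01].

INTERFACE

Orientations are given as a unit quaternion [x, y, z, w].
In Python, from plant import status, optics, r gives the robot as it stands.
- The arm moves only by the shell command python3 -m pendant 'ROWS' [OPENING] [FORCE]. ROWS is JSON, a list of rows, each an object of numbers: "x", "y", "z": the shift along the world's x, y, z in mm; "wx", "wy", "wz": the turn, a rotation vector about the world's x, y, z in degrees. A call has exactly 8 rows; each row is the pose to reach, as a shift and turn from the pose commanded when the call began; what a row does not reach only later rows make up. A row lasts 1/8 s, in which the tool goes at most 62.5 mm and 10.7 degrees, less where a joint would pass 70% of its speed; a pose out of reach is approached as far as the arm can. A call with a gripper value outside its range is refused whole. OPENING is the finger opening in mm, from 0 to 94, set as the call begins (- or left out, the last holds). The fingers move at their own pace and stop on an object; FORCE is the grip in N (left out, the last holds). Time passes only in rows, so rows that repeat a pose let the fingers close, or fill a call up. It gives the time, the measured TCP pose, the force, the opening and the grip force at its end, in the units of the state.
- status.read_state(): the state, without advancing time (a new reading comes with each control period).
- optics.read_camera(name): name is "scene" or "side" or "wrist"; returns a dict with "img" (400x640x3 uint8, red, green, blue), "z_map" (400x640 float32, mm along the optical axis (not along the pixel's ray), 0 where there is no reading), "vfov" (degrees; the focal length in pixels is half the picture's height over the tangent of half this angle, whatever the lens; pixels are square), "cx", "cy" (the principal point, pixels), "R" (3x3) and "t" (3): a world point X has camera coordinates R X + t. Camera axes: x right, y down, z forward; pixel columns grow to the right and rows downward; lengths in mm; the calibration is good to about 2 mm. The wrist camera is an equidistant fisheye: a pixel r from the principal point sees the ray r / f radians off the axis. A picture is of the moment at which its call begins.
- r.sign_off(): hands the job in; it is judged then, once.
Trained networks look in a picture, given as the dict that the camera call returned (one of the last four; its "shot" number tells which), for a name from the list of things; names that differ only in an ending like _2 or _b are one class to them, and where a whole thing is asked for, a point or a joint stands for the part that bears it (a point fixed in the world has none). Each returns a list of dicts, best first, with "conf" (0 to 1); they miss things now and then, are a little off and sometimes report something else, mostly with a low value. They report only what shows in the picture. A call takes as long as a camera call. They do not tell look-alikes from the thing itself.
- optics.look_for(picture, name): "position" ([x, y, z] in mm, in world coordinates, good to about 4 mm: the middle of the surface that is visible of it).
- optics.regions_of(picture, name): "mask" (400x640 bool, what is visible of it).
The state is a dict: "time_s": time; "qpos": joint angles; "qvel": joint speeds; "joint_efforts": joint torques, N m; "tcp_pos": TCP position; "eef_rot": TCP orientation; "wrist_force": force on the tool from outside, world axes, zero at the start; "moment": the same for the moment, N m; "gripper_width": finger opening in mm; "grasp_force": force on a finger pad.
Only numpy, scipy, OpenCV 4.12 (cv2) and the standard library are available. Lean on these libraries where they do the work, as an engineer would, in place of code of your own. Each camera call takes 0.05 s, during which the arm holds its last target. There are 200 camera calls.

TASK

Slide the sample sled along its track until it is hard against the reader, then take the clip cover (the one with a grip block and two legs) and press it down onto the sled over the tube strip until it snaps fully home. Keep pressing it down firmly with the gripper and finish like that, still holding the pressure on it, without letting go. Leave the other things on the bench where they are.

Things in the scene. Friction and masses are not known exactly. Their poses are not given: they have to be found in the camera images.
- sled (a joint): how far the sled has been slid along its track, in m: 0 is the outer end, 0.130 is hard against the reader. It moves along +y of seat, rubs with about 4 N and stays where it is left
- sled_post (a point): centre of the free upper part of the sled's upright grey grip post: 22 mm (x) by 14 mm (y), rising 44 mm clear of the deck (22 mm above and below this point). It stands at the sled's outer end, 78 mm to the -y side of the seat's centre. Axes of the sled: y along the track towards the reader, x across, z up
- stop_face (a point): centre of the face of the white reader box (100 mm wide, 64 mm tall) which the sled's leading edge meets at the end of the track, 30 mm above the bench; y axis points along the track into the reader. With the sled home the seat's centre lies 76 mm before this face
- seat: two black rubber strips on the sled (they give 2.5 mm at most, 6 N per mm) on which the cover's plate rests; origin midway between them, level with their tops (54 mm above the bench), z up, y along the track towards the reader. Eight small tubes between them. At y = +-44.5 mm is a pocket for a cover leg, 30 mm wide in x, 36 mm deep, sprung steel catch at its outer side; about 2 mm of play for a leg in x and y
- cover_grip (a point): centre of the grip block on top of the grey clip cover: x across the block, y along the cover, z up. The block is 20 (x) by 40 (y) by 28 mm tall, in the middle of a plate 44 (x) by 116 (y) by 6 mm thick. This point is 14 mm above the plate's top, 20 mm above its underside, 44 mm above the leg tips. It starts standing on its two legs on the bench; either way round fits the sled
- cover_under (a point): centre of the underside of the cover's plate, straight below cover_grip; fully home it meets seat. On the way down the catches are met 11 mm above home, resist with roughly 12 to 20 N together, most in the first few mm, then let go at about 6 mm and hold the cover on the strips
- cover: the same clip cover; origin midway between its leg tips (24 mm below cover_under), same axes. Two legs at y = +-44.5 mm, 26 mm wide in x, 6 mm thick, 24 mm long, with rounded tips and a snap bead on the outer side. Mass about 0.09 kg
- jar: a white-capped specimen jar, 60 mm across, 62 mm tall, standing in the near row; origin under its centre; leave it alone
- flat_lid: a plain flat lid of the same grey plastic and length as the cover, 44 x 116 x 12 mm, without grip or legs, lying in the near row; origin under its centre; not the cover, leave it alone
- tip_box: a pipette-tip box, 86 x 124 x 60 mm, near the right; origin under its centre; leave it alone
- reagent: a small reagent bottle, 44 mm across, 75 mm tall, behind the track; origin under its centre; leave it alone
- tube_rack: a five-place rack with capped sample tubes, 32 x 120 mm, 96 mm tall, behind the track; origin under its centre; leave it alone
- pipette: a hand pipette lying on the bench at the left, about 255 x 30 x 24 mm along its x axis; origin under it, roughly mid-length; leave it alone
Things that resemble listed ones, but are neither listed nor needed, are in the scene too. Leave any purple or red look-alike of the cover alone.

How it is judged (in metres and radians):
On the way, in this order (a step that is already met when the one before it is completed fails the run):
1. the sled is slid home against the reader (value of joint sled above 0.125 m), for 0.2 s.
2. with the sled home, the cover has snapped down onto the seat strips (z of cover_under in the frame of seat below 0.002 m and horizontal distance between cover_under and seat below 0.005 m and angle between cover's own z axis and vertical below 0.06 rad and angle between the y axis of cover and the y axis of seat, either way round below 0.08 rad and value of joint sled above 0.125 m), for 0.2 s.
At the end, for the whole second after the job is handed in: Sled within 5 mm of its stop; cover plate within 2 mm of the seat strips, centred within 5 mm, level within 0.06 rad, in line within 0.08 rad; the fingers are on the cover (over 3 N), which bears on the strips with over 4 N, all through the last second (all of step 2 and contact force between cover and seat above 4 N and contact force between the fingers and cover above 3 N); the arm keeps its last pose, push and grip.
It fails at once if a bystander is displaced by more than 30 mm (distance of any of jar, flat_lid, tip_box, reagent, tube_rack, pipette from where it was at the start of the episode above 0.03 m).
It fails at once if a bystander is tipped over (angle between any of jar, flat_lid, tip_box, reagent, tube_rack, pipette's own z axis and vertical above 0.5 rad).
It also fails if it takes over 64 s, if anything falls off the work surface, if the arm or the gripper's body presses on something with over 40 N, if the wrist force passes 120 N, or if a joint passes its speed limit or range.

## Working session

There is one attempt and no reset: what is moved stays moved. The work goes in short steps, Python scripts to look and compute and a shell command to move; the robot and the scene stay as the last step left them, time stands still between calls to the robot, and variables do not carry over. Pictures are saved under pics/ and viewed, at most 10 in all, crops included, and the job is handed in when it is done.

```bash
mkdir -p pics; cat > h.py <<'E'
import numpy as np, cv2
from plant import status, optics, r
def world(p,mask=None):
    z=p["z_map"]; h,w=z.shape; f=h/2/np.tan(np.radians(p["vfov"])/2)
    v,u=np.mgrid[:h,:w]; X=np.dstack([(u-p["cx"])/f*z,(v-p["cy"])/f*z,z])
    W=(X-p["t"])@p["R"]
    W[z<=0]=np.nan
    return W if mask is None else W[mask&(z>0)]
def save(p,n): cv2.imwrite(f"pics/{n}.png",p["img"][:,:,::-1])
E
python3 - <<'E'
from h import *
s=status.read_state(); print({k:np.round(v,3).tolist() for k,v in s.items()})
for n in("scene","side"):
    p=optics.read_camera(n); save(p,n+"1")
    for k in("sled_post","stop_face","seat","cover_grip","cover","jar","flat_lid","tip_box","reagent","tube_rack","pipette"):
        try: print(n,k,[(np.round(d["position"]).tolist(),round(d["conf"],2)) for d in optics.look_for(p,k)[:4]])
        except Exception as e: print(n,k,e)
E
```

```text
{'time_s': 0.0, 'qpos': [-1.23, 0.418, -0.01, 1.614, 0.005, 1.111, -0.053], 'qvel': [0.001, 0.001, 0.001, -0.001, -0.001, 0.0, 0.002], 'joint_efforts': [0.001, -85.124, 0.64, -42.6, -0.049, 0.019, 0.0], 'tcp_pos': [233.273, 579.411, 196.423], 'eef_rot': [0.19, 0.982, -0.001, -0.0], 'wrist_force': [0.029, 0.425, -0.325], 'moment': [-0.008, 0.009, 0.016], 'grasp_force': 0.0, 'gripper_width': 93.874}
scene sled_post [([609.0, 2.0, 51.0], 0.61)]
scene stop_face [([605.0, 80.0, 39.0], 0.83), ([427.0, 213.0, 26.0], 0.41)]
scene seat [([613.0, 4.0, 56.0], 0.68)]
scene cover_grip [([365.0, 462.0, 28.0], 0.9), ([423.0, 222.0, 29.0], 0.85), ([300.0, 220.0, 31.0], 0.58)]
scene cover [([423.0, 221.0, 27.0], 0.89), ([362.0, 464.0, 28.0], 0.58)]
scene jar [([430.0, -214.0, 50.0], 0.84)]
scene flat_lid [([440.0, -17.0, 12.0], 0.9)]
scene tip_box [([484.0, -360.0, 61.0], 0.96)]
scene reagent [([755.0, -168.0, 48.0], 0.59)]
scene tube_rack [([772.0, 57.0, 55.0], 0.8)]
scene pipette [([510.0, 368.0, 23.0], 0.94)]
side sled_post [([592.0, -20.0, 48.0], 0.73)]
side stop_face [([580.0, 46.0, 35.0], 0.87)]
side seat [([583.0, 4.0, 52.0], 0.68), ([495.0, 357.0, 17.0], 0.61)]
side cover_grip [([352.0, 444.0, 31.0], 0.94), ([289.0, 214.0, 26.0], 0.92), ([414.0, 201.0, 32.0], 0.88)]
side cover [([356.0, 443.0, 33.0], 0.92), ([414.0, 195.0, 34.0], 0.9), ([288.0, 210.0, 34.0], 0.71)]
side jar [([596.0, -21.0, 46.0], 0.72), ([416.0, 202.0, 35.0], 0.39)]
side flat_lid [([432.0, -26.0, 12.0], 0.77)]
side tip_box [([458.0, -391.0, 58.0], 0.75)]
side reagent [([736.0, -180.0, 46.0], 0.94)]
side tube_rack [([757.0, 44.0, 52.0], 0.91)]
side pipette [([494.0, 358.0, 18.0], 0.8), ([435.0, -27.0, 12.0], 0.71)]
```

View pics/scene1.png

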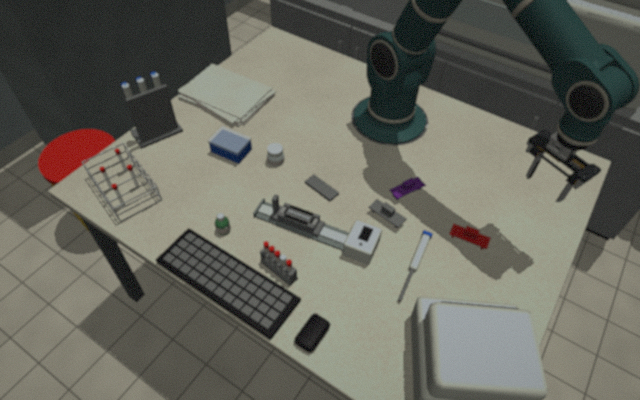

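View pics/side1.png

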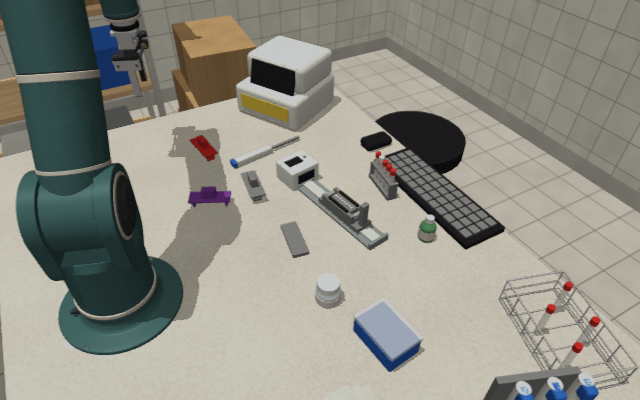

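```bash
python3 - <<'E'
from h import *
px={"scene":dict(post=(277,200),readertop=(366,232),seat=(297,215),trackL=(262,211),trackR=(335,236),cov=(388,211),lid=(322,187),bench=(340,300)),
"side":dict(post=(363,214),readertop=(297,163),seat=(342,202),trackL=(375,237),trackR=(313,190),cov=(252,182),lid=(294,239),bench=(300,330))}
for n in("scene","side"):
    p=optics.read_camera(n); W=world(p)
    for k,(u,v) in px[n].items():
        print(n,k,np.round(np.nanmedian(W[v-1:v+2,u-1:u+2].reshape(-1,3),0)).tolist())
    for k in("cover","sled_post","flat_lid"):
        for d in optics.regions_of(p,k)[:3]:
            Q=world(p,d["mask"]); m=np.median(Q,0); Q=Q[np.linalg.norm(Q-m,axis=1)<200]
            (c,sz,a)=cv2.minAreaRect(Q[:,:2].astype(np.float32)); print(n,k,round(d["conf"],2),np.round(c),np.round(sz),round(a,1),len(Q),"z",np.round(np.percentile(Q[:,2],[2,50,98])))
    # base column centre
    S=W.reshape(-1,3); S=S[(np.hypot(S[:,0],S[:,1])<150)&(S[:,2]>60)&(S[:,2]<200)]
    if len(S)>30:
        A=np.c_[2*S[:,:2],np.ones(len(S))]; x=np.linalg.lstsq(A,(S[:,:2]**2).sum(1),rcond=None)[0]; print(n,"base",np.round(x[:2]),len(S))
E
```

```text
scene post [607.0, -67.0, 80.0]
scene readertop [547.0, 210.0, 66.0]
scene seat [601.0, 2.0, 48.0]
scene trackL [629.0, -115.0, 16.0]
scene trackR [578.0, 126.0, 14.0]
scene cov [431.0, 222.0, 50.0]
scene lid [437.0, -13.0, 12.0]
scene bench [744.0, 248.0, -0.0]
scene cover 0.84 [413. 216.] [115.  68.] 80.5 443 z [25. 32. 61.]
scene cover 0.72 [347. 461.] [ 73. 116.] 4.4 548 z [13. 32. 61.]
scene cover 0.57 [288. 212.] [ 68. 121.] 62.2 412 z [ 7. 32. 61.]
scene sled_post 0.87 [600.  -4.] [ 57. 170.] 10.3 1028 z [18. 47. 93.]
scene flat_lid 0.68 [435. -19.] [120.  50.] 81.3 407 z [ 4. 12. 18.]
scene flat_lid 0.28 [584. -25.] [100. 214.] 2.6 1104 z [ 8. 47. 94.]
scene base [-0. -2.] 1572
side post [603.0, -82.0, 69.0]
side readertop [556.0, 194.0, 65.0]
side seat [593.0, 5.0, 48.0]
side trackL [618.0, -123.0, 13.0]
side trackR [568.0, 119.0, 14.0]
side cov [412.0, 194.0, 51.0]
side lid [432.0, -25.0, 11.0]
side bench [323.0, -266.0, 0.0]
side cover 0.84 [422. 233.] [157.  44.] 81.4 452 z [ 1. 30. 59.]
side cover 0.83 [299. 235.] [ 84. 113.] 64.3 518 z [17. 31. 59.]
side sled_post 0.87 [594.   3.] [ 56. 177.] 10.5 1208 z [15. 46. 94.]
side sled_post 0.62 [419. 215.] [119.  44.] 81.2 423 z [ 8. 31. 59.]
side sled_post 0.53 [ 436. -213.] [101.  59.] 27.0 764 z [ 4. 53. 65.]
side flat_lid 0.85 [437. -16.] [132.  50.] 80.6 609 z [-0. 12. 15.]
side base [-1.  2.] 4094
```

```bash
python3 -m pendant '[{"x":25,"y":-43,"wz":-5},{"x":50,"y":-87,"wz":-11},{"x":76,"y":-132,"wz":-17},{"x":102,"y":-178,"wz":-23},{"x":128,"y":-224,"wz":-29},{"x":154,"y":-270,"wz":-35},{"x":180,"y":-314,"wz":-41},{"x":202,"y":-350,"wz":-46}]' 94 && python3 -m pendant '[{"x":24,"y":-42,"wz":-3},{"x":50,"y":-87,"wz":-6},{"x":76,"y":-132,"wz":-9},{"x":102,"y":-178,"wz":-12},{"x":128,"y":-224,"wz":-12},{"x":150,"y":-262,"wz":-12},{"x":168,"y":-292,"wz":-12},{"x":176,"y":-306,"wz":-12}]'
python3 - <<'E'
from h import *
p=optics.read_camera("wrist"); save(p,"w1"); print(p["vfov"],p["cx"],p["cy"],np.round(-p["R"].T@p["t"]),np.round(p["R"],2).tolist())
for k in("sled_post","seat","stop_face"):
    print(k,[(np.round(d["position"],1).tolist(),round(d["conf"],2)) for d in optics.look_for(p,k)[:3]])
E
```

```text
65.70646984690485 321.40648712570555 198.79273412426934 [168. 606. 385.] [[0.37, 0.93, 0.0], [0.9, -0.36, 0.25], [0.23, -0.09, -0.97]]
sled_post []
seat []
stop_face []invalid input
```

View pics/w1.png

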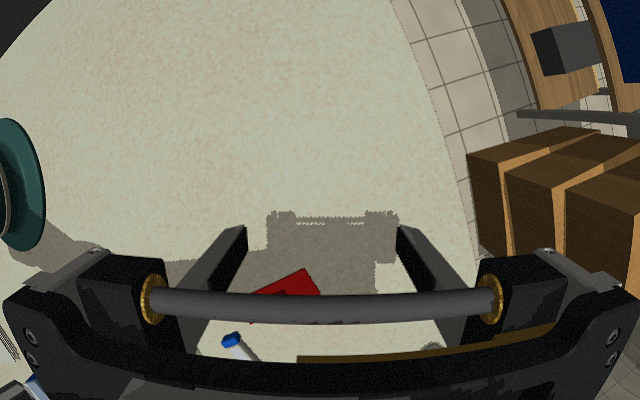

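The arm has not moved. The wrist view shows the fingers at about (240,250) and (405,250), bare bench, and the red look-alike at (290,283). I'll resend the call with all six keys in each row.

```bash
python3 -m pendant '[{"x":25,"y":-43,"z":0,"wx":0,"wy":0,"wz":-5},{"x":50,"y":-87,"z":0,"wx":0,"wy":0,"wz":-11},{"x":76,"y":-132,"z":0,"wx":0,"wy":0,"wz":-17},{"x":102,"y":-178,"z":0,"wx":0,"wy":0,"wz":-23},{"x":128,"y":-224,"z":0,"wx":0,"wy":0,"wz":-29},{"x":154,"y":-270,"z":0,"wx":0,"wy":0,"wz":-35},{"x":180,"y":-314,"z":0,"wx":0,"wy":0,"wz":-41},{"x":202,"y":-350,"z":0,"wx":0,"wy":0,"wz":-46}]'
```

```text
time_s: 2.8
tcp_pos: [436.3, 227.9, 197.3]
eef_rot: [0.56, 0.828, 0.0, 0.0]
wrist_force: [0.7, 0.7, 0.5]
gripper_width: 94.1
grasp_force: 0.0
```

```bash
python3 -m pendant '[{"x":24,"y":-42,"z":0,"wx":0,"wy":0,"wz":-3},{"x":50,"y":-87,"z":0,"wx":0,"wy":0,"wz":-6},{"x":76,"y":-132,"z":0,"wx":0,"wy":0,"wz":-9},{"x":102,"y":-178,"z":0,"wx":0,"wy":0,"wz":-12},{"x":128,"y":-224,"z":0,"wx":0,"wy":0,"wz":-12},{"x":150,"y":-262,"z":0,"wx":0,"wy":0,"wz":-12},{"x":168,"y":-292,"z":0,"wx":0,"wy":0,"wz":-12},{"x":176,"y":-306,"z":0,"wx":0,"wy":0,"wz":-12}]'
cat >> h.py <<'E'
def wworld(p):
    z=p["z_map"]; h,w=z.shape; f=h/2/np.tan(np.radians(p["vfov"])/2)
    v,u=np.mgrid[:h,:w]; dx=u-p["cx"]; dy=v-p["cy"]; rr=np.hypot(dx,dy)+1e-9; t=np.tan(rr/f)
    X=np.dstack([dx/rr*t*z,dy/rr*t*z,z]); W=(X-p["t"])@p["R"]; W[z<=0]=np.nan
    return W
def rect(Q):
    c,s,a=cv2.minAreaRect(np.asarray(Q,np.float32)[:,:2])
    return np.round(c,1),np.round(s,1),round(a,1)
E
python3 - <<'E'
from h import *
p=optics.read_camera("wrist"); save(p,"w2"); np.save("w2.npy",wworld(p)); print(np.round(-p["R"].T@p["t"]))
for k in("sled_post","seat","stop_face"):
    print(k,[(np.round(d["position"],1).tolist(),round(d["conf"],2)) for d in optics.look_for(p,k)[:3]])
W=np.load("w2.npy"); Q=W.reshape(-1,3)
a=Q[(Q[:,2]>80)&(Q[:,2]<100)&(abs(Q[:,0]-605)<40)&(abs(Q[:,1]+77)<40)]
print("posttop",len(a), rect(a) if len(a)>5 else 0, np.median(a[:,2]) if len(a) else 0)
E
```

```text
time_s: 3.8
tcp_pos: [611.8, -78.0, 196.8]
eef_rot: [0.643, 0.766, -0.0, 0.0]
wrist_force: [-0.3, 0.2, -0.3]
gripper_width: 94.1
grasp_force: 0.0
[600.  -8. 384.]
sled_post [([595.6, -5.2, 49.6], 0.89)]
seat [([587.3, 3.0, 54.7], 0.71)]
stop_face [([595.5, 1.9, 30.1], 0.67)]Traceback (most recent call last):
  File "<stdin>", line 7, in <module>
  File "h.py", line 16, in rect
    c,s,a=cv2.minAreaRect(np.asarray(Q,np.float32)[:,:2])
          ~~~~~~~~~~~~~~~^^^^^^^^^^^^^^^^^^^^^^^^^^^^^^^^
cv2.error: OpenCV(4.12.0) /io/opencv/modules/imgproc/src/convhull.cpp:143: error: (-215:Assertion failed) total >= 0 && (depth == CV_32F || depth == CV_32S) in function 'convexHull'
```

View pics/w2.png

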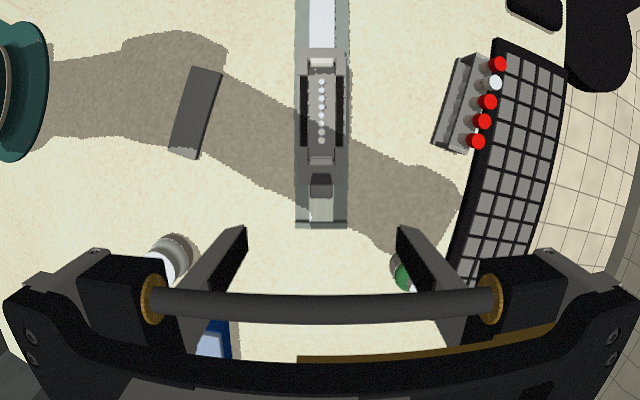

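The track runs straight up the picture, so the yaw is right. The post is at (321,187), the seat with its tubes at (321,112), and the fingers are to either side.

```bash
python3 - <<'E'
from h import *
W=np.load("w2.npy")
a=W[170:205,300:343].reshape(-1,3); a=a[(a[:,2]>84)&(a[:,2]<104)]
print("posttop",len(a),rect(a),np.nanmedian(a,0))
for v in range(170,216,5): print(v,np.round(W[v,[308,314,321,328,334]]).tolist())
for v in(20,60,112,160,220): # rail edges
    row=W[v,280:365]; m=(row[:,2]>8); print(v,np.round(row[m][0]),np.round(row[m][-1]))
s=W[65:160,298:346].reshape(-1,3); s=s[(s[:,2]>50)&(s[:,2]<58)]; print("seat",len(s),rect(s))
E
```

```text
Traceback (most recent call last):
  File "h.py", line 16, in rect
    c,s,a=cv2.minAreaRect(np.asarray(Q,np.float32)[:,:2])
          ~~~~~~~~~~~~~~~^^^^^^^^^^^^^^^^^^^^^^^^^^^^^^^^
cv2.error: OpenCV(4.12.0) /io/opencv/modules/imgproc/src/convhull.cpp:143: error: (-215:Assertion failed) total >= 0 && (depth == CV_32F || depth == CV_32S) in function 'convexHull'
```

```bash
sed -i 's/np.asarray(Q,np.float32)\[:,:2\]/np.ascontiguousarray(np.asarray(Q)[:,:2],dtype=np.float32)/' h.py; python3 - <<'E'
from h import *
W=np.load("w2.npy")
a=W[165:210,300:343].reshape(-1,3); a=a[(a[:,2]>84)&(a[:,2]<104)]
print("posttop",len(a),rect(a),np.nanmedian(a,0))
for v in range(170,206,5): print(v,np.round(W[v,[308,314,321,328,334]]).tolist())
for v in(20,60,112,160,220):
    row=W[v,280:365]; m=(row[:,2]>8); print(v,np.round(row[m][0]),np.round(row[m][-1]))
s=W[65:160,298:346].reshape(-1,3); s=s[(s[:,2]>50)&(s[:,2]<58)]; print("seat",len(s),rect(s))
E
```

```text
posttop 362 (array([610.8, -72.4]), array([21.5, 13.9]), 10.8) [610.60065529 -71.40700898  95.46826431]
170 [[594.0, -66.0, 27.0], [601.0, -65.0, 26.0], [609.0, -64.0, 26.0], [617.0, -62.0, 25.0], [624.0, -61.0, 25.0]]
175 [[595.0, -72.0, 26.0], [602.0, -68.0, 44.0], [610.0, -66.0, 46.0], [617.0, -65.0, 45.0], [625.0, -67.0, 26.0]]
180 [[596.0, -78.0, 26.0], [603.0, -68.0, 74.0], [610.0, -67.0, 73.0], [617.0, -65.0, 72.0], [626.0, -73.0, 27.0]]
185 [[597.0, -87.0, 14.0], [603.0, -68.0, 95.0], [610.0, -67.0, 95.0], [616.0, -66.0, 97.0], [627.0, -79.0, 26.0]]
190 [[598.0, -94.0, 9.0], [604.0, -73.0, 96.0], [611.0, -72.0, 96.0], [617.0, -71.0, 96.0], [630.0, -88.0, 9.0]]
195 [[599.0, -101.0, 7.0], [605.0, -78.0, 97.0], [612.0, -77.0, 96.0], [618.0, -76.0, 95.0], [631.0, -95.0, 8.0]]
200 [[600.0, -107.0, 8.0], [607.0, -104.0, 15.0], [616.0, -102.0, 14.0], [625.0, -101.0, 14.0], [632.0, -101.0, 9.0]]
205 [[601.0, -113.0, 10.0], [609.0, -110.0, 14.0], [617.0, -109.0, 13.0], [626.0, -107.0, 15.0], [633.0, -107.0, 10.0]]
20 [546. 112.  10.] [608. 124.   8.]
60 [562.  54.  49.] [613.  63.  52.]
112 [567.  -2.   9.] [627.   9.   8.]
160 [576. -60.   9.] [631. -45.  49.]
220 [ 588. -135.   11.] [ 652. -123.   12.]
seat 1590 (array([598.1,   2.6]), array([ 50.8, 102.5]), 9.9)
```

```bash
python3 -m pendant '[{"x":-1,"y":5.5,"z":-15,"wx":0,"wy":0,"wz":0.7},{"x":-1,"y":5.5,"z":-35,"wx":0,"wy":0,"wz":0.7},{"x":-1,"y":5.5,"z":-55,"wx":0,"wy":0,"wz":0.7},{"x":-1,"y":5.5,"z":-75,"wx":0,"wy":0,"wz":0.7},{"x":-1,"y":5.5,"z":-95,"wx":0,"wy":0,"wz":0.7},{"x":-1,"y":5.5,"z":-110,"wx":0,"wy":0,"wz":0.7},{"x":-1,"y":5.5,"z":-118,"wx":0,"wy":0,"wz":0.7},{"x":-1,"y":5.5,"z":-121,"wx":0,"wy":0,"wz":0.7}]'
python3 -m pendant '[{"x":0,"y":0,"z":0,"wx":0,"wy":0,"wz":0},{"x":0,"y":0,"z":0,"wx":0,"wy":0,"wz":0},{"x":0,"y":0,"z":0,"wx":0,"wy":0,"wz":0},{"x":0,"y":0,"z":0,"wx":0,"wy":0,"wz":0},{"x":0,"y":0,"z":0,"wx":0,"wy":0,"wz":0},{"x":0,"y":0,"z":0,"wx":0,"wy":0,"wz":0},{"x":0,"y":0,"z":0,"wx":0,"wy":0,"wz":0},{"x":0,"y":0,"z":0,"wx":0,"wy":0,"wz":0}]' 10 30
```

```text
time_s: 5.0
tcp_pos: [610.5, -70.9, 75.7]
eef_rot: [0.638, 0.77, -0.0, -0.0]
wrist_force: [0.2, 0.2, -0.0]
gripper_width: 94.1
grasp_force: 0.0
time_s: 6.0
tcp_pos: [610.0, -70.9, 76.0]
eef_rot: [0.638, 0.77, -0.0, -0.0]
wrist_force: [-4.0, 0.1, 0.9]
gripper_width: 21.8
grasp_force: 30.0
```

```bash
python3 -m pendant '[{"x":-2,"y":10,"z":0,"wx":0,"wy":0,"wz":0},{"x":-5,"y":25,"z":0,"wx":0,"wy":0,"wz":0},{"x":-8,"y":41,"z":0,"wx":0,"wy":0,"wz":0},{"x":-10.5,"y":57,"z":0,"wx":0,"wy":0,"wz":0},{"x":-13.5,"y":73,"z":0,"wx":0,"wy":0,"wz":0},{"x":-16.5,"y":88,"z":0,"wx":0,"wy":0,"wz":0},{"x":-18.5,"y":98,"z":0,"wx":0,"wy":0,"wz":0},{"x":-19,"y":101,"z":0,"wx":0,"wy":0,"wz":0}]'
python3 -m pendant '[{"x":-0.5,"y":3,"z":0,"wx":0,"wy":0,"wz":0},{"x":-1,"y":6,"z":0,"wx":0,"wy":0,"wz":0},{"x":-1.5,"y":9,"z":0,"wx":0,"wy":0,"wz":0},{"x":-2.2,"y":12,"z":0,"wx":0,"wy":0,"wz":0},{"x":-2.8,"y":15,"z":0,"wx":0,"wy":0,"wz":0},{"x":-3.3,"y":17,"z":0,"wx":0,"wy":0,"wz":0},{"x":-3.5,"y":19,"z":0,"wx":0,"wy":0,"wz":0},{"x":-3.8,"y":20,"z":0,"wx":0,"wy":0,"wz":0}]'
```

```text
time_s: 7.0
tcp_pos: [593.4, 24.8, 76.6]
eef_rot: [0.639, 0.769, -0.001, 0.004]
wrist_force: [15.6, -38.5, -9.2]
gripper_width: 21.3
grasp_force: 29.9
time_s: 8.0
tcp_pos: [587.6, 50.4, 76.0]
eef_rot: [0.638, 0.77, -0.0, -0.0]
wrist_force: [-0.3, 0.2, 0.6]
gripper_width: 9.7
grasp_force: 0.0
```

```bash
python3 -m pendant '[{"x":0,"y":0,"z":10,"wx":0,"wy":0,"wz":0},{"x":0,"y":0,"z":30,"wx":0,"wy":0,"wz":0},{"x":0,"y":0,"z":55,"wx":0,"wy":0,"wz":0},{"x":0,"y":0,"z":80,"wx":0,"wy":0,"wz":0},{"x":0,"y":0,"z":100,"wx":0,"wy":0,"wz":0},{"x":0,"y":0,"z":115,"wx":0,"wy":0,"wz":0},{"x":0,"y":0,"z":120,"wx":0,"wy":0,"wz":0},{"x":0,"y":0,"z":120,"wx":0,"wy":0,"wz":0}]' 94
python3 - <<'E'
from h import *
p=optics.read_camera("wrist"); save(p,"w3"); np.save("w3.npy",wworld(p))
W=np.load("w3.npy"); Q=W.reshape(-1,3)
a=Q[(Q[:,2]>84)&(Q[:,2]<104)&(abs(Q[:,0]-592)<35)&(abs(Q[:,1]-26)<40)]
print(len(a),rect(a) if len(a)>3 else 0)
s=Q[(Q[:,2]>50)&(Q[:,2]<58)&(abs(Q[:,0]-580)<45)&(abs(Q[:,1]-100)<75)]; print("seat",len(s),rect(s))
E
```

```text
time_s: 9.0
tcp_pos: [587.6, 50.3, 196.0]
eef_rot: [0.638, 0.77, -0.0, -0.0]
wrist_force: [-0.4, 0.2, 0.1]
gripper_width: 86.7
grasp_force: 0.0
365 (array([595.8,  15.3]), array([21.2, 14.2]), 11.2)
seat 1767 (array([587.3, 100.6]), array([ 79.7, 136.1]), 10.3)
```

View pics/w3.png

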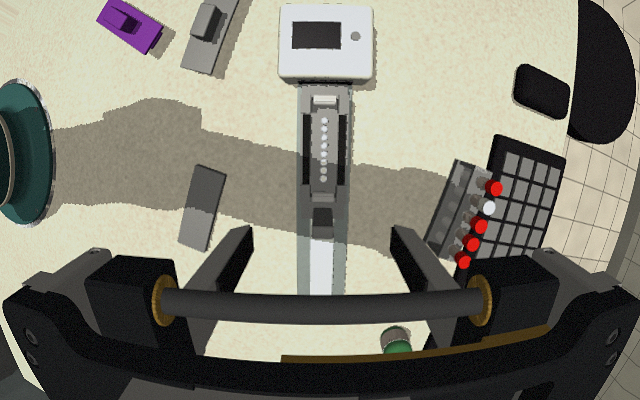

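The sled is close to the reader: the leading edge is at about v=88 and the reader's front at about v=82. I'll measure the remaining gap.

```bash
python3 - <<'E'
from h import *
W=np.load("w3.npy")
d=np.array([-.186,.983,0])
for u in(290,310,325,345,360):
    c=W[50:125,u]; print(u,[(v,round(float(x@d)),round(float(x[2]))) for v,x in zip(range(50,125),c) if 70<=v<102 and v%2==0])
t=W[5:85,275:378].reshape(-1,3); t=t[(t[:,2]>60)&(t[:,2]<68)]; print("top",rect(t),len(t))
print("post s",np.array([595.8,15.3,0])@d)
E
```

```text
290 [(70, 65, 64), (72, 63, 65), (74, 61, 63), (76, 59, 63), (78, 58, 56), (80, 58, 40), (82, 58, 21), (84, 58, 1), (86, 56, 0), (88, 54, -1), (90, 51, 0), (92, 48, 1), (94, 46, 0), (96, 43, 0), (98, 41, 0), (100, 38, 1)]
310 [(70, 65, 64), (72, 63, 63), (74, 61, 63), (76, 59, 62), (78, 57, 58), (80, 57, 48), (82, 56, 39), (84, 55, 26), (86, 52, 27), (88, 50, 27), (90, 48, 26), (92, 46, 25), (94, 41, 50), (96, 39, 51), (98, 37, 50), (100, 35, 50)]
325 [(70, 65, 64), (72, 63, 64), (74, 61, 63), (76, 59, 63), (78, 57, 59), (80, 57, 49), (82, 55, 42), (84, 55, 26), (86, 53, 25), (88, 50, 26), (90, 48, 26), (92, 46, 26), (94, 43, 26), (96, 39, 47), (98, 37, 47), (100, 35, 45)]
345 [(70, 65, 65), (72, 63, 64), (74, 61, 64), (76, 59, 63), (78, 57, 60), (80, 57, 50), (82, 55, 46), (84, 55, 26), (86, 53, 28), (88, 50, 26), (90, 48, 25), (92, 46, 27), (94, 44, 26), (96, 39, 49), (98, 37, 50), (100, 35, 49)]Traceback (most recent call last):
  File "<stdin>", line 5, in <module>
ValueError: cannot convert float NaN to integer
```

```bash
python3 -m pendant '[{"x":-15,"y":15,"z":0,"wx":0,"wy":0,"wz":-2},{"x":-40,"y":40,"z":0,"wx":0,"wy":0,"wz":-5},{"x":-68,"y":67,"z":0,"wx":0,"wy":0,"wz":-8},{"x":-96,"y":95,"z":0,"wx":0,"wy":0,"wz":-12},{"x":-124,"y":122,"z":0,"wx":0,"wy":0,"wz":-15},{"x":-148,"y":146,"z":0,"wx":0,"wy":0,"wz":-18},{"x":-164,"y":162,"z":0,"wx":0,"wy":0,"wz":-20},{"x":-168,"y":166,"z":0,"wx":0,"wy":0,"wz":-20}]'
python3 - <<'E'
from h import *
from scipy.spatial import ConvexHull
p=optics.read_camera("wrist"); save(p,"w4"); W=wworld(p); np.save("w4.npy",W); Q=W.reshape(-1,3)
print("TCP",status.read_state()["tcp_pos"])
n=(abs(Q[:,0]-419)<60)&(abs(Q[:,1]-217)<80)
g=Q[n&(Q[:,2]>54)&(Q[:,2]<64)]; print("grip",len(g),rect(g),np.median(g[:,2]))
g=Q[n&(Q[:,2]>25)&(Q[:,2]<36)]; print("plate",len(g),rect(g),np.median(g[:,2]))
# seat strips in w3
W3=np.load("w3.npy"); img=cv2.imread("pics/w3.png").max(2)
m=(img<60)&(abs(W3[:,:,2]-54)<6); m[:100]=0; m[205:]=0; s=W3[m]; s=s[abs(s[:,0]-581)<45]
a=np.radians(10.7); R=np.array([[np.cos(a),np.sin(a)],[-np.sin(a),np.cos(a)]]); l=s[:,:2]@R.T
print("strips",len(s),rect(s),"lateral",np.round(np.percentile(l,[1,25,50,75,99],axis=0),1).tolist(),"pred",R@[581.3,92])
t=W3[5:85,275:378].reshape(-1,3); t=t[(t[:,2]>60)&(t[:,2]<68)]; print("reader top",rect(t),"lat/long",R@rect(t)[0])
E
```

```text
time_s: 10.05
tcp_pos: [418.7, 216.9, 195.6]
eef_rot: [0.761, 0.649, -0.0, -0.0]
wrist_force: [-0.5, -0.6, 0.5]
gripper_width: 93.8
grasp_force: 0.0
TCP [418.97231968 216.7815721  195.66820305]
grip 661 (array([421.2, 216.3]), array([40. , 18.6]), 81.2) 57.80901863821914
plate 2935 (array([421.3, 215.9]), array([116. ,  43.7]), 81.7) 29.841476079309007
strips 1016 (array([583.1,  90.5]), array([46. , 76.8]), 9.4) lateral [[567.1, -56.0], [570.6, -37.7], [604.1, -18.3], [608.3, 0.3], [612.1, 18.5]] pred [588.27414725 -17.52762624]
reader top (array([562.5, 206.8]), array([99.5, 83.7]), 9.8) lat/long [591.11555412  98.76685517]
```

View pics/w4.png

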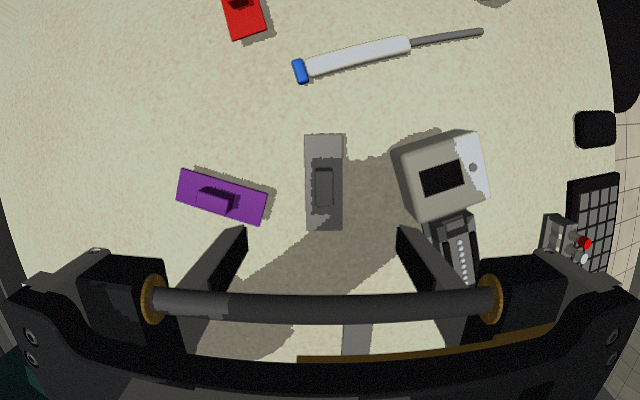

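The grey cover is at (323,183), its grip block between the fingers and lined up with them. The purple look-alike at (220,197) lies to the left. I'll narrow the fingers and descend.

```bash
python3 -m pendant '[{"x":1,"y":-0.5,"z":-20,"wx":0,"wy":0,"wz":0.5},{"x":2,"y":-0.7,"z":-45,"wx":0,"wy":0,"wz":0.5},{"x":2.2,"y":-0.7,"z":-70,"wx":0,"wy":0,"wz":0.5},{"x":2.2,"y":-0.7,"z":-95,"wx":0,"wy":0,"wz":0.5},{"x":2.2,"y":-0.7,"z":-120,"wx":0,"wy":0,"wz":0.5},{"x":2.2,"y":-0.7,"z":-138,"wx":0,"wy":0,"wz":0.5},{"x":2.2,"y":-0.7,"z":-147,"wx":0,"wy":0,"wz":0.5},{"x":2.2,"y":-0.7,"z":-149,"wx":0,"wy":0,"wz":0.5}]' 60
python3 -m pendant '[{"x":0,"y":0,"z":0,"wx":0,"wy":0,"wz":0},{"x":0,"y":0,"z":0,"wx":0,"wy":0,"wz":0},{"x":0,"y":0,"z":0,"wx":0,"wy":0,"wz":0},{"x":0,"y":0,"z":0,"wx":0,"wy":0,"wz":0},{"x":0,"y":0,"z":0,"wx":0,"wy":0,"wz":0},{"x":0,"y":0,"z":0,"wx":0,"wy":0,"wz":0},{"x":0,"y":0,"z":0,"wx":0,"wy":0,"wz":0},{"x":0,"y":0,"z":0,"wx":0,"wy":0,"wz":0}]' 10 50
```

```text
time_s: 11.1
tcp_pos: [422.1, 214.9, 46.8]
eef_rot: [0.759, 0.651, -0.0, 0.0]
wrist_force: [0.7, 0.2, 0.5]
gripper_width: 60.1
grasp_force: 0.0
time_s: 12.1
tcp_pos: [421.9, 215.6, 47.1]
eef_rot: [0.759, 0.651, 0.0, -0.0]
wrist_force: [-0.2, 0.7, 3.3]
gripper_width: 18.4
grasp_force: 50.0
```

```bash
python3 -m pendant '[{"x":0,"y":0,"z":8,"wx":0,"wy":0,"wz":0},{"x":0,"y":0,"z":20,"wx":0,"wy":0,"wz":0},{"x":0,"y":0,"z":36,"wx":0,"wy":0,"wz":0},{"x":0,"y":0,"z":54,"wx":0,"wy":0,"wz":0},{"x":0,"y":0,"z":74,"wx":0,"wy":0,"wz":0},{"x":0,"y":0,"z":92,"wx":0,"wy":0,"wz":0},{"x":0,"y":0,"z":104,"wx":0,"wy":0,"wz":0},{"x":0,"y":0,"z":110,"wx":0,"wy":0,"wz":0}]'
python3 -m pendant '[{"x":8,"y":-6,"z":0,"wx":0,"wy":0,"wz":1.5},{"x":27,"y":-21,"z":0,"wx":0,"wy":0,"wz":4},{"x":52,"y":-40,"z":0,"wx":0,"wy":0,"wz":7},{"x":80,"y":-62,"z":0,"wx":0,"wy":0,"wz":10},{"x":108,"y":-84,"z":0,"wx":0,"wy":0,"wz":13},{"x":134,"y":-104,"z":0,"wx":0,"wy":0,"wz":16},{"x":152,"y":-118,"z":0,"wx":0,"wy":0,"wz":18},{"x":160.5,"y":-125,"z":0,"wx":0,"wy":0,"wz":18.7}]'
python3 - <<'E'
from h import *
p=optics.read_camera("wrist"); save(p,"w5"); W=wworld(p); Q=W.reshape(-1,3)
s=status.read_state(); print(s["tcp_pos"],s["eef_rot"],s["gripper_width"])
n=(abs(Q[:,0]-582)<60)&(abs(Q[:,1]-91)<80)
g=Q[n&(Q[:,2]>134)&(Q[:,2]<146)]; print("plate",len(g),rect(g),np.median(g[:,2]))
n=(abs(Q[:,0]-562)<70)&(abs(Q[:,1]-207)<70)
g=Q[n&(Q[:,2]>61)&(Q[:,2]<67)]; print("reader",len(g),rect(g))
E
```

```text
time_s: 13.1
tcp_pos: [422.0, 215.7, 157.9]
eef_rot: [0.759, 0.651, 0.0, -0.0]
wrist_force: [0.7, -1.0, -1.1]
gripper_width: 18.6
grasp_force: 50.0
time_s: 14.1
tcp_pos: [582.7, 89.5, 156.6]
eef_rot: [0.643, 0.766, -0.001, -0.0]
wrist_force: [-1.3, 0.6, -1.4]
gripper_width: 18.5
grasp_force: 50.0
[583.16910478  89.05528857 156.71855954] [ 6.43295496e-01  7.65617846e-01 -4.47261326e-04  1.39895671e-04] 18.32623942996129
plate 5590 (array([582.6,  90. ]), array([ 44.6, 115.8]), 10.0) 139.26762165003217
reader 9141 (array([562.5, 207.3]), array([97.6, 83. ]), 9.8)
```

View pics/w5.png

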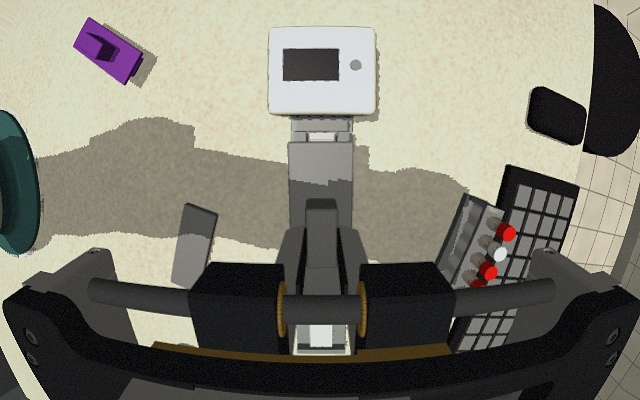

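The cover is held square over the sled, with its far edge at (321,142) and the reader face ahead at (321,117). Its measured centre is within 1 mm of the seat estimate. Descending in stages.

```bash
python3 -m pendant '[{"x":0,"y":0.9,"z":-6,"wx":0,"wy":0,"wz":0},{"x":0,"y":0.9,"z":-16,"wx":0,"wy":0,"wz":0},{"x":0,"y":0.9,"z":-26,"wx":0,"wy":0,"wz":0},{"x":0,"y":0.9,"z":-36,"wx":0,"wy":0,"wz":0},{"x":0,"y":0.9,"z":-43,"wx":0,"wy":0,"wz":0},{"x":0,"y":0.9,"z":-48,"wx":0,"wy":0,"wz":0},{"x":0,"y":0.9,"z":-50,"wx":0,"wy":0,"wz":0},{"x":0,"y":0.9,"z":-50,"wx":0,"wy":0,"wz":0}]'
python3 -m pendant '[{"x":0,"y":0,"z":-1.5,"wx":0,"wy":0,"wz":0},{"x":0,"y":0,"z":-3,"wx":0,"wy":0,"wz":0},{"x":0,"y":0,"z":-4.5,"wx":0,"wy":0,"wz":0},{"x":0,"y":0,"z":-6,"wx":0,"wy":0,"wz":0},{"x":0,"y":0,"z":-7.5,"wx":0,"wy":0,"wz":0},{"x":0,"y":0,"z":-9,"wx":0,"wy":0,"wz":0},{"x":0,"y":0,"z":-10,"wx":0,"wy":0,"wz":0},{"x":0,"y":0,"z":-10,"wx":0,"wy":0,"wz":0}]'
```

```text
time_s: 15.15
tcp_pos: [582.4, 91.4, 107.1]
eef_rot: [0.643, 0.766, -0.0, -0.0]
wrist_force: [-0.4, 0.1, -0.6]
gripper_width: 18.3
grasp_force: 50.0
time_s: 16.15
tcp_pos: [582.3, 91.5, 96.9]
eef_rot: [0.643, 0.766, -0.0, -0.0]
wrist_force: [0.4, -0.8, -1.3]
gripper_width: 18.3
grasp_force: 50.0
```

```bash
python3 -m pendant '[{"x":0,"y":0,"z":-1,"wx":0,"wy":0,"wz":0},{"x":0,"y":0,"z":-2,"wx":0,"wy":0,"wz":0},{"x":0,"y":0,"z":-3,"wx":0,"wy":0,"wz":0},{"x":0,"y":0,"z":-4,"wx":0,"wy":0,"wz":0},{"x":0,"y":0,"z":-5,"wx":0,"wy":0,"wz":0},{"x":0,"y":0,"z":-6,"wx":0,"wy":0,"wz":0},{"x":0,"y":0,"z":-7,"wx":0,"wy":0,"wz":0},{"x":0,"y":0,"z":-7,"wx":0,"wy":0,"wz":0}]'
```

```text
time_s: 17.15
tcp_pos: [582.3, 91.4, 89.9]
eef_rot: [0.643, 0.766, -0.0, -0.0]
wrist_force: [0.2, 0.1, -0.5]
gripper_width: 18.5
grasp_force: 50.0
```

```bash
python3 -m pendant '[{"x":0,"y":0,"z":-1,"wx":0,"wy":0,"wz":0},{"x":0,"y":0,"z":-2,"wx":0,"wy":0,"wz":0},{"x":0,"y":0,"z":-3,"wx":0,"wy":0,"wz":0},{"x":0,"y":0,"z":-4,"wx":0,"wy":0,"wz":0},{"x":0,"y":0,"z":-4.5,"wx":0,"wy":0,"wz":0},{"x":0,"y":0,"z":-5,"wx":0,"wy":0,"wz":0},{"x":0,"y":0,"z":-5,"wx":0,"wy":0,"wz":0},{"x":0,"y":0,"z":-5,"wx":0,"wy":0,"wz":0}]'
python3 -m pendant '[{"x":0,"y":0,"z":-1,"wx":0,"wy":0,"wz":0},{"x":0,"y":0,"z":-2,"wx":0,"wy":0,"wz":0},{"x":0,"y":0,"z":-3,"wx":0,"wy":0,"wz":0},{"x":0,"y":0,"z":-4,"wx":0,"wy":0,"wz":0},{"x":0,"y":0,"z":-5,"wx":0,"wy":0,"wz":0},{"x":0,"y":0,"z":-6,"wx":0,"wy":0,"wz":0},{"x":0,"y":0,"z":-7,"wx":0,"wy":0,"wz":0},{"x":0,"y":0,"z":-7,"wx":0,"wy":0,"wz":0}]'
```

```text
time_s: 18.15
tcp_pos: [582.9, 91.3, 85.7]
eef_rot: [0.643, 0.766, 0.0, 0.0]
wrist_force: [-1.6, -0.7, 8.0]
gripper_width: 18.2
grasp_force: 50.1
time_s: 19.15
tcp_pos: [581.9, 91.7, 77.6]
eef_rot: [0.643, 0.766, -0.0, -0.0]
wrist_force: [-0.2, 0.5, -8.0]
gripper_width: 18.2
grasp_force: 49.9
```

```bash
python3 -m pendant '[{"x":0,"y":0,"z":-0.4,"wx":0,"wy":0,"wz":0},{"x":0,"y":0,"z":-0.8,"wx":0,"wy":0,"wz":0},{"x":0,"y":0,"z":-1.2,"wx":0,"wy":0,"wz":0},{"x":0,"y":0,"z":-1.6,"wx":0,"wy":0,"wz":0},{"x":0,"y":0,"z":-2,"wx":0,"wy":0,"wz":0},{"x":0,"y":0,"z":-2,"wx":0,"wy":0,"wz":0},{"x":0,"y":0,"z":-2,"wx":0,"wy":0,"wz":0},{"x":0,"y":0,"z":-2,"wx":0,"wy":0,"wz":0}]'
```

```text
time_s: 20.15
tcp_pos: [582.5, 91.5, 76.2]
eef_rot: [0.643, 0.766, 0.0, 0.0]
wrist_force: [-2.1, 0.1, 5.9]
gripper_width: 18.4
grasp_force: 50.0
```

```bash
python3 -m pendant '[{"x":0,"y":0,"z":-0.5,"wx":0,"wy":0,"wz":0},{"x":0,"y":0,"z":-1,"wx":0,"wy":0,"wz":0},{"x":0,"y":0,"z":-1.5,"wx":0,"wy":0,"wz":0},{"x":0,"y":0,"z":-2,"wx":0,"wy":0,"wz":0},{"x":0,"y":0,"z":-2,"wx":0,"wy":0,"wz":0},{"x":0,"y":0,"z":-2,"wx":0,"wy":0,"wz":0},{"x":0,"y":0,"z":-2,"wx":0,"wy":0,"wz":0},{"x":0,"y":0,"z":-2,"wx":0,"wy":0,"wz":0}]'
python3 - <<'E'
from h import *
p=optics.read_camera("wrist"); save(p,"w6"); W=wworld(p); Q=W.reshape(-1,3)
n=(abs(Q[:,0]-582)<60)&(abs(Q[:,1]-91)<80)
g=Q[n&(Q[:,2]>55)&(Q[:,2]<66)]; print("plate",len(g),rect(g),np.median(g[:,2]))
for i in range(3):
    optics.read_camera("side"); s=status.read_state(); print(np.round(s["wrist_force"],1),np.round(s["tcp_pos"],1))
E
```

```text
time_s: 21.15
tcp_pos: [582.5, 91.5, 74.6]
eef_rot: [0.643, 0.766, 0.0, 0.0]
wrist_force: [-5.8, -0.8, 13.3]
gripper_width: 18.4
grasp_force: 50.0
plate 6787 (array([565.9, 104.1]), array([ 72.4, 143.8]), 7.4) 57.64837060338133
[-4.5 -0.8 14. ] [582.4  91.4  74.6]
[-6.7 -0.8 13.3] [582.4  91.4  74.6]
[-5.8 -0.8 13.4] [582.5  91.4  74.6]
```

View pics/w6.png

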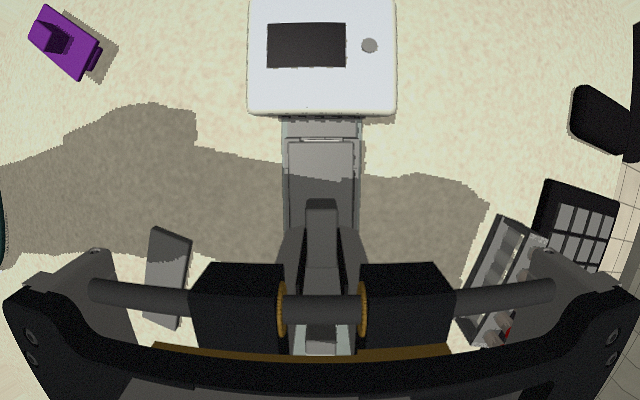

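The cover sits level in the sled, with its edge at (321,139) and the reader face at (321,117). The push holds steady at about 13 N, and the plate top at 57.6 mm matches strips compressed by about 2 mm. Handing in.

```bash
python3 -c "
from plant import r
print(r.sign_off())"
```

```text
the job is handed in; nothing more can be done
None
```

The sled is against the reader, and the clip cover is snapped onto its seat with the gripper still pressing at about 13 N; I handed the job in at about 21 s, but no verdict came back.

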